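# Reset and start the compressor at the bench control station

## Task

Get the compressor going from the three-button control station on the workbench: first press the blue reset button fully down for a moment and let it come right back up, then do the same with the green start button. Do not press the red stop button, and leave all three buttons up at the end.

Things in the scene. Friction and masses are not known exactly. Their poses are not given: they have to be found in the camera images.
- station: grey control box fixed on the bench, 100 mm deep (its x) by 230 mm long (its y) by 50 mm high, with a 16 mm fixing lug past each end and a cable gland on its far (+x) side. Origin at the centre of its underside on the bench, z up. Its flat top carries three push buttons in a row along its y axis, at y = -65, 0 and +65 mm, all at x = 0, in any order of colour
- reset_top (a point): centre of the top face of the blue reset push button's cap, 32 mm across, to be pressed first. At rest 74 mm above the bench and 12 mm above its black collar (8 mm wider all round); goes 8 mm straight down to a stop against a spring (1.5 N to start, 5 N fully down) and springs back. The point moves with the cap; z is up. Its place among the three varies
- start_top (a point): centre of the top face of the green start push button's cap, 32 mm across, to be pressed second. At rest 74 mm above the bench and 12 mm above its black collar (8 mm wider all round); goes 8 mm straight down to a stop against a spring (1.5 N to start, 5 N fully down) and springs back. The point moves with the cap; z is up. Its place among the three varies
- stop_top (a point): centre of the top face of the red stop push button's cap, 42 mm across, not to be pressed. At rest 74 mm above the bench and 12 mm above its black collar (8 mm wider all round); goes 8 mm straight down to a stop against a spring (1.5 N to start, 5 N fully down) and springs back. The point moves with the cap; z is up. Its place among the three varies

How it is judged:
By the outcome, as a careful person would: the job done as asked, in the order asked, and still so for the second after the job is handed in, with the robot touching nothing.
It also fails if it takes over 35 s, if anything falls off the work surface, if the arm or the gripper's body presses on something with over 40 N, if the wrist force passes 120 N, or if a joint passes its speed limit or range.

## Robot

A 7-joint arm with a two-finger parallel gripper is mounted at the origin on a cart in front of the work surface, level with it; the furniture and walls round the work are solid. World frame = base frame: x ahead of the robot, y to its left, z up, the work surface at z = 0. Lengths are in m, angles in rad, forces in N, time in s.
With the tool pointing down it reaches from about 0.4 to 0.85 m from the base axis. Payload 4.5 kg.
Tool frame: the origin (TCP) lies on the centre line of the jaws, within the pads' length; the fingertips stand ahead of it and the grasp point (between the pads) lies 3 mm ahead of it (r.finger_overhang is the z of the fingertips in the tool frame, in m); z points along the fingers, y is the direction in which the jaws open and shut (so a half turn about z gives the same grasp; the last joint's range is limited). The gripper opens to 88 mm and grips with 3 to 60 N. Pads are 18 mm wide; open, the fingers measure 123 mm over their backs; the gripper's body (75 mm by 187 mm) begins 45 mm behind the grasp point.
Start: joints at [1.307, 0.689, -0.195, 1.565, 0.157, 0.902, -0.215], TCP at [0.183, -0.598, 0.261] pointing down, gripper open.
Joint ranges: [-3.01, 3.01], [-0.46, 2.08], [-1.47, 1.51], [0.13, 2.56], [-1, 4.14], [0.04, 2.09], [-2.66, 2.66]. Speed limits (rad/s): [2.57, 2.57, 3.14, 3.14, 3.14, 3.14, 3.14].

## Interface

Orientations are given as a unit quaternion [x, y, z, w].
In Python, from plant import get_state, snapshot, camera_model, workorder, boxes_of, mark_of, r gives the robot as it stands.
- The arm moves only by the tool jog_arm, never from a script. Its argument "rows" is a list of rows, each a list of 2 entries, a list of its own where there are three numbers: the shift along the tool's x, y, z normalised to -1 to 1, where 1 is 75 cm, then the turn about the tool's z normalised to -1 to 1, where 1 is 2 rad. A call has 1 to 20 rows; each row is the pose to reach, as a shift and turn from the pose commanded when the call began, along the tool's axes at that moment; what a row does not reach only later rows make up. A row lasts 1/12 s, in which the tool goes at most 41.7 mm and 7.16 degrees, less where a joint would pass 70% of its speed; a pose out of reach is approached as far as the arm can. A call with a number of a shift or a turn outside -1 to 1 is refused whole. A call with a gripper value outside its range is refused whole. "gripper" is the finger opening in mm, from 0 to 88.1, set as the call begins (left out, the last holds). The fingers move at their own pace and stop on an object; "newtons" is the grip in N (left out, the last holds). Time passes only in rows, so rows that repeat a pose let the fingers close. It gives the time, the measured TCP pose, the force and the opening at its end, in the units of the state.
- get_state(): the state, without advancing time (a new reading comes with each control period).
- snapshot(name): name is "scene" or "top"; returns the picture (400x640x3 uint8, red, green, blue); there is no depth.
- camera_model(name): a dict with "mtx" (3x3 intrinsics, pixels), "extrinsics" (4x4, takes a point from camera to world coordinates). Camera axes: x right, y up, looking along -z (the intrinsics and any distortion apply to the point x, -y, -z); pixel columns grow to the right and rows downward; lengths in m; the calibration is good to about 2 mm. A picture is of the moment at which its call begins. camera_model takes no time and is no camera call.
- workorder.finish_job(): hands the job in, once; it reports no verdict.
Trained networks look in the newest picture that a camera, given by its name, has taken for a name from the list of things; names that differ only in an ending like _2 or _b are one class to them, and where a whole thing is asked for, a point or a joint stands for the part that bears it (a point fixed in the world has none). Each returns a list of dicts, best first, with "p" (0 to 1); they miss things now and then, are a little off and sometimes report something else, mostly with a low value. They report only what shows in the picture. A call takes as long as a camera call.
- boxes_of(thing, camera): "rect" ([left, top, right, bottom] in pixels, round what is visible of it).
- mark_of(thing, camera): "pixel" ([row, column] in pixels: a listed point, or the origin of a listed thing).
The state is a dict: "clock": time; "q": joint angles; "qd": joint speeds; "joint_torque": joint torques, N m; "tool_pos": TCP position; "eef_rot": TCP orientation; "contact_force": force on the tool from outside, world axes, zero at the start; "moment": the same for the moment, N m; "opening": opening from 0.0 (shut) to 1.0 (fully open).
Only numpy, scipy, OpenCV 4.12 (cv2) and the standard library are available. Lean on these libraries where they do the work, as an engineer would, in place of code of your own. Each camera call takes 0.05 s, during which the arm holds its last target.

## Working session

There is one attempt and no reset: what is moved stays moved. The work goes in short steps, Python scripts to look and compute and a tool call to move; the robot and the scene stay as the last step left them, time stands still between calls to the robot, and variables do not carry over. Pictures are saved under pics/ and viewed, and the job is handed in when it is done.

Besides the shell and the picture viewer there is one more tool, called after ">>>" by a JSON object that holds its "name" and its "arguments". jog_arm: Moves the arm, as the interface text tells. Scaled input: -1 to 1 covers 75 cm each way for a shift and 2 rad each way for a turn. Its arguments: {"type":"object","properties":{"rows":{"type":"array"},"gripper":{"type":"number"},"newtons":{"type":"number"}},"required":["rows"]}

```bash
mkdir -p pics; ls
python3 - <<'E'
from plant import *
import cv2,numpy as np
s=get_state();print(s['clock'],s['tool_pos'],s['eef_rot'],s['contact_force'],s['opening'],r.finger_overhang)
for c in ('scene','top'):
    im=snapshot(c);cv2.imwrite(f'pics/{c}0.png',im[:,:,::-1])
    m=camera_model(c);K=np.array(m['mtx']);E=np.array(m['extrinsics']);print(c,{k:v for k,v in m.items() if k not in('mtx','extrinsics')},E[:3,3].round(3))
    for t in ('reset_top','start_top','stop_top'):
        for d in mark_of(t,c)[:2]:
            v,u=d['pixel'];p=np.array([(u-K[0,2])/K[0,0],-(v-K[1,2])/K[1,1],-1]);w=E[:3,:3]@p;o=E[:3,3]
            print(t,d['p'],np.round(d['pixel'],1),(o+w*(0.074-o[2])/w[2]).round(4))
print(get_state()['clock'])
E
```

```text
pics
0.0 [ 0.18317861 -0.59692523  0.25991094] [ 9.88925765e-01  1.48408202e-01 -1.91232414e-04 -8.94547457e-04] [-1.0883443   0.44513058 -0.3239538 ] 0.9998216938336648 0.022
scene {} [ 0.106 -0.315  0.684]
reset_top 0.73 [239.9 374. ] [ 0.5084 -0.0609  0.074 ]
start_top 0.8 [228.  349.8] [ 0.5003 -0.01    0.074 ]
stop_top 0.65 [214.7 318.7] [0.4856 0.0557 0.074 ]
top {} [0.507 0.05  0.937]
reset_top 0.45 [212.1 377. ] [ 0.509 -0.07   0.074]
start_top 0.56 [218.2 346.8] [ 0.4976 -0.0076  0.074 ]
stop_top 0.53 [228.4 317.8] [0.4778 0.0525 0.074 ]
0.4
```

View pics/scene0.png

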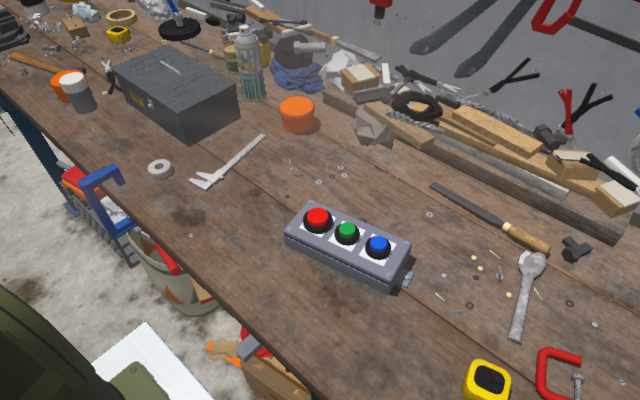

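View pics/top0.png

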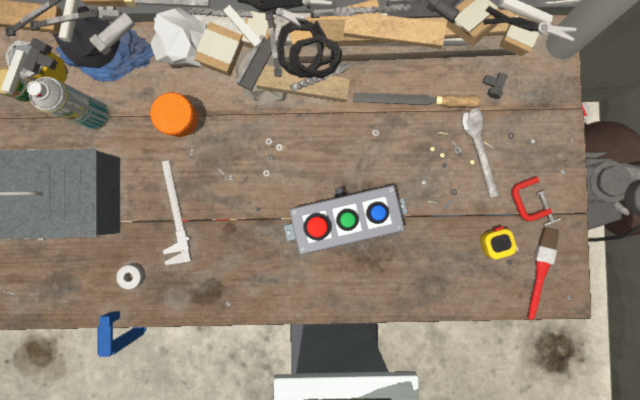

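```bash
cat > h.py <<'E'
from plant import *
import cv2,numpy as np
def loc(im,c,z=0.074):
    m=camera_model(c);K=np.array(m['mtx']);E=np.array(m['extrinsics'])
    h=cv2.cvtColor(im,cv2.COLOR_BGR2HSV).astype(int);out={}
    for n,lo,hi in(('red',-8,8),('green',50,80),('blue',98,125)):
        H=h[...,0].copy();
        if n=='red':H[H>90]-=180
        k=((H>=lo)&(H<=hi)&(h[...,1]>130)&(h[...,2]>70)).astype(np.uint8)
        k[:190]=0;k[265:]=0;k[:,:295]=0;k[:,410:]=0
        N,L,S,C=cv2.connectedComponentsWithStats(k)
        if N<2: print(n,'none');continue
        i=1+S[1:,4].argmax();u,v=C[i]
        w=E[:3,:3]@np.array([(u-K[0,2])/K[0,0],-(v-K[1,2])/K[1,1],-1]);o=E[:3,3]
        out[n]=o+w*(z-o[2])/w[2];print(c,n,C[i].round(1),S[i],out[n].round(4))
    return out
E
python3 - <<'E'
from h import *
for c in('scene','top'):
    o=loc(cv2.imread(f'pics/{c}0.png'),c,0.072)
    print(np.linalg.norm(o['red']-o['green']),np.linalg.norm(o['blue']-o['green']))
E
```

```text
scene red [317.1 216.7] [307 207  22  20 357] [0.4812 0.0556 0.072 ]
scene green [346.7 229.7] [339 222  17  16 207] [ 0.4946 -0.0073  0.072 ]
scene blue [378.1 243.8] [370 235  18  18 252] [ 0.5076 -0.071   0.072 ]
0.0643723952781847 0.0650031114971568
top red [316.8 226.6] [307 216  21  22 356] [0.4815 0.0544 0.072 ]
top green [347.3 219.4] [340 212  16  16 198] [ 0.4951 -0.0086  0.072 ]
top blue [377.8 212.4] [370 205  17  16 213] [ 0.5084 -0.0719  0.072 ]
0.06446962835213588 0.0646747284562402
```

>>> {"name": "jog_arm", "arguments": {"rows": [[[0.62,-0.544,0.09],0],[[0.62,-0.544,0.09],0],[[0.62,-0.544,0.09],0],[[0.62,-0.544,0.09],0],[[0.62,-0.544,0.09],0],[[0.62,-0.544,0.09],0],[[0.62,-0.544,0.09],0],[[0.62,-0.544,0.09],0],[[0.62,-0.544,0.09],0],[[0.62,-0.544,0.09],0],[[0.62,-0.544,0.09],0],[[0.62,-0.544,0.09],0],[[0.62,-0.544,0.09],0],[[0.62,-0.544,0.09],0],[[0.62,-0.544,0.09],0],[[0.62,-0.544,0.09],0],[[0.62,-0.544,0.09],0],[[0.62,-0.544,0.09],0],[[0.62,-0.544,0.09],0],[[0.62,-0.544,0.09],0]], "gripper": 0, "newtons": 20}}

```text
clock: 2.07
tool_pos: [0.5075, -0.0729, 0.1934]
eef_rot: [0.989, 0.147, -0.0, 0.0]
contact_force: [-0.5, -0.0, 0.8]
opening: 0.005
```

>>> {"name": "jog_arm", "arguments": {"rows": [[[0.001,-0.002,0.05],0],[[0.001,-0.002,0.1],0],[[0.001,-0.002,0.11],0],[[0.001,-0.002,0.11],0],[[0.001,-0.002,0.11],0]]}}

```text
clock: 2.48
tool_pos: [0.5084, -0.0702, 0.1114]
eef_rot: [0.989, 0.148, -0.0, 0.0]
contact_force: [0.5, -0.4, 0.5]
opening: 0.007
```

Run:
```python
from h import *
s=get_state();print(s['clock'],s['tool_pos'],s['contact_force'])
for c in('scene','top'):
    im=snapshot(c);cv2.imwrite(f'pics/{c}1.png',cv2.resize(im[150:300,240:450,::-1],None,fx=3,fy=3))
a=cv2.imread('pics/scene1.png');b=cv2.imread('pics/top1.png');cv2.imwrite('pics/b1.png',cv2.resize(np.hstack([a,b]),(800,286)))
```

```text
2.4833 [ 0.50843419 -0.0702212   0.1113749 ] [ 0.45505202 -0.35516114  0.54061187]
```

View pics/b1.png

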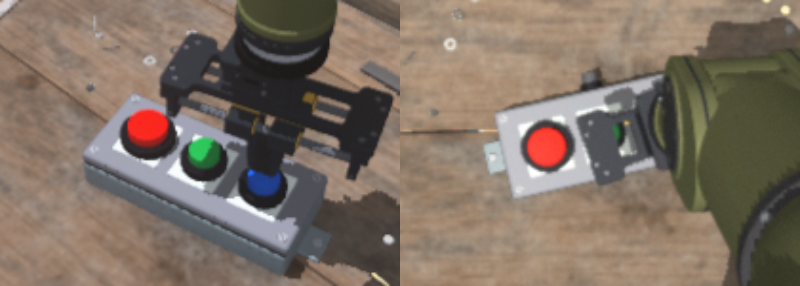

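The closed fingers sit above the blue cap (left view, about 263,180), about 15 mm clear of it. The red cap and the green cap are clear. I'm pressing blue now.

>>> {"name": "jog_arm", "arguments": {"rows": [[[0,0,0.012],0],[[0,0,0.02],0],[[0,0,0.026],0],[[0,0,0.032],0],[[0,0,0.032],0],[[0,0,0.032],0]]}}

```text
clock: 3.08
tool_pos: [0.5093, -0.0695, 0.0882]
eef_rot: [0.989, 0.148, 0.001, 0.0]
contact_force: [-1.9, -0.0, 17.5]
opening: 0.004
```

Force is 17.5 N, well over the 5 N spring, and the tip is at 66 mm, so the cap is on its stop. Releasing.

>>> {"name": "jog_arm", "arguments": {"rows": [[[0,0,0],0],[[0,0,-0.04],0],[[0,0,-0.07],0],[[0,0,-0.07],0],[[0,0,-0.07],0]]}}

```text
clock: 3.5
tool_pos: [0.509, -0.0694, 0.1399]
eef_rot: [0.989, 0.148, 0.001, 0.0]
contact_force: [-0.1, 0.1, 0.4]
opening: 0.005
```

Run:
```python
from h import *
s=get_state();print(s['clock'],s['tool_pos'],s['contact_force'])
im=snapshot('scene');cv2.imwrite('pics/s2.png',cv2.resize(im[150:300,240:450,::-1],None,fx=3,fy=3));loc(im[:,:,::-1].copy(),'scene',.072)
```

```text
3.5 [ 0.5090241  -0.06938226  0.13987611] [-0.14947867  0.07084898  0.42882216]
scene red [317.3 216.8] [307 207  22  20 360] [0.4812 0.0554 0.072 ]
scene green [346.6 229.9] [339 222  17  16 210] [ 0.4941 -0.0076  0.072 ]
scene blue [377.9 243.7] [370 235  17  18 254] [ 0.5075 -0.0707  0.072 ]
```

View pics/s2.png

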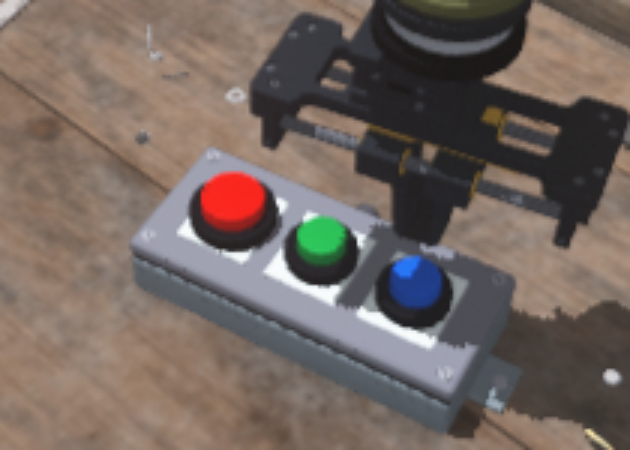

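Blue is back up: its centroid is at (378,244), the same as before the press. All three caps are raised. Moving over to green.

>>> {"name": "jog_arm", "arguments": {"rows": [[[0.003,-0.04,0],0],[[0.006,-0.084,0],0],[[0.006,-0.084,0],0],[[0.006,-0.084,0.03],0],[[0.006,-0.084,0.038],0],[[0.006,-0.084,0.038],0]]}}

```text
clock: 4.05
tool_pos: [0.4925, -0.0079, 0.1085]
eef_rot: [0.989, 0.149, -0.003, -0.0]
contact_force: [-0.0, 0.2, 0.3]
opening: 0.007
```

Run:
```python
from h import *
s=get_state();print(s['clock'],s['tool_pos'],s['contact_force'])
im=snapshot('scene');cv2.imwrite('pics/s3.png',cv2.resize(im[150:300,240:450,::-1],None,fx=3,fy=3))
```

```text
4.05 [ 0.49252429 -0.00793999  0.10854244] [-0.01769961  0.21877395  0.27811843]
```

View pics/s3.png

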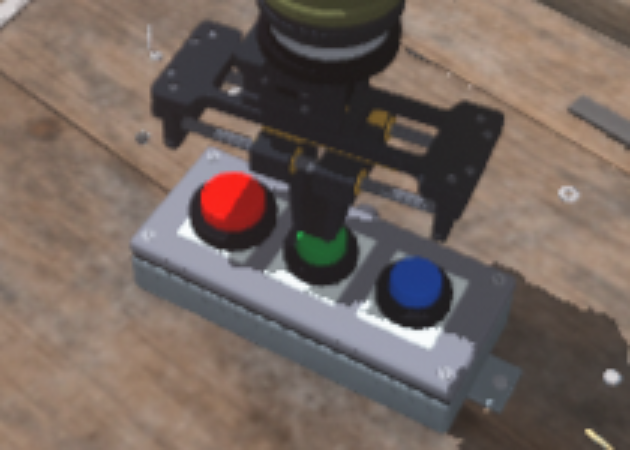

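The fingers are over the green cap (321,240 in the crop), clear of red and blue. Pressing green.

>>> {"name": "jog_arm", "arguments": {"rows": [[[0.002,0.001,0.012],0],[[0.002,0.001,0.02],0],[[0.002,0.001,0.026],0],[[0.002,0.001,0.032],0],[[0.002,0.001,0.032],0],[[0.002,0.001,0.032],0]]}}

```text
clock: 4.6
tool_pos: [0.4967, -0.0086, 0.0882]
eef_rot: [0.989, 0.148, 0.001, 0.0]
contact_force: [-1.3, -0.5, 17.3]
opening: 0.004
```

Green is fully down at 17.3 N, tip at 66 mm. Releasing and backing off upward.

>>> {"name": "jog_arm", "arguments": {"rows": [[[0,0,0],0],[[0,0,-0.04],0],[[0,0,-0.09],0],[[0,0,-0.13],0],[[0,0,-0.13],0],[[0,0,-0.13],0],[[0,0,-0.13],0]]}}

```text
clock: 5.18
tool_pos: [0.4954, -0.0082, 0.1837]
eef_rot: [0.989, 0.148, -0.0, -0.0]
contact_force: [-0.3, -0.8, 0.3]
opening: 0.005
```

Run:
```python
from h import *
s=get_state();print(s['clock'],s['tool_pos'],s['contact_force'])
im=snapshot('scene');cv2.imwrite('pics/s4.png',cv2.resize(im[150:300,240:450,::-1],None,fx=3,fy=3));loc(im[:,:,::-1].copy(),'scene',.072)
```

```text
5.1833 [ 0.49540687 -0.00815011  0.1836879 ] [-0.28904419 -0.80006216  0.34478657]
scene red [317.2 216.8] [307 207  22  20 359] [0.4811 0.0554 0.072 ]
scene green [347.  229.7] [339 222  17  16 203] [ 0.4949 -0.0078  0.072 ]
scene blue [378.  243.9] [370 236  17  17 245] [ 0.5072 -0.0711  0.072 ]
```

View pics/s4.png

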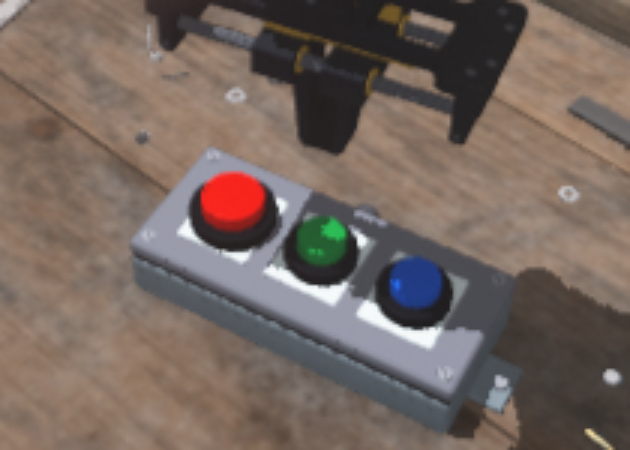

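All three caps are up, with centroids as at the start, and the gripper is clear.

```bash
python3 -c "
from plant import *
print(workorder.finish_job())"
```

```text
the job is handed in; nothing more can be done
None
```

I pressed the blue reset button fully down and let it come back up, then did the same with the green start button, and handed the job in at about 5.2 s. The red stop button was not touched.

- **Presses:** each one ended at about 17 N with the fingertip about 66 mm above the bench. That is well over the 5 N spring and matches the cap's full travel.
- **Final check:** in the last picture all three caps are raised, within half a pixel of where they started. The gripper is clear, about 88 mm above the caps, with contact force near zero.
- **Failed checks:** none. The network's marks differed by up to about 1 cm between the two cameras. I aimed using the colour centroids instead, which agreed to about 1 mm.

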